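# Tip the feeding spoon up out of its rest and lay it in the dish

## Task

Press the orange tail of the spoon rest down, gently, until it bears firmly on the rubber stop hidden beneath it, so that the spoon's handle tips up and stays up. Then take the spoon by its raised handle and lower it into the black feeding dish, setting its bowl down on the dish floor before you let go (do not drop it), so that the spoon stays with its bowl in the dish. Finally push the raised blue end of the empty rest gently back down until it is level again, leaving the dish and the other things on the shelf where they stand.

Things in the scene. Friction and masses are not known exactly. Their poses are not given: they have to be found in the camera images.
- caddy: fixed base of the tip-up spoon rest, pale wood, base plate 262 x 110 x 10 mm. Origin: under the pivot, on the table; z up; +x runs along the rest towards the spoon's handle end, -x towards the orange tail. The pivot axis (along y) is 75 mm above the origin, between two wooden posts (outer faces at y = +-41 mm, tops 86 mm high)
- guard (a point): point on the fixed base, 97 mm from the pivot on the handle side, 88 mm up, midway between the tops of two wooden guard walls (62 mm long, inner faces 24 mm apart, outer 44 mm) that flank the spoon's handle, so that it cannot be gripped until it is tipped up
- rocker (a joint): angle of the pivoting aluminium arm, rad: 0 = level (the handle end rests on a rubber bumper, which yields 1 to 2 mm), grows as the tail goes down. The hinge is stiff (0.15 N m of friction), so it stays where it is left; moving it takes about 2 N on the tail, 4 to 7 N on the saddle. The tail meets the rubber stop somewhere between 0.28 and 0.50 rad; this differs every time and has to be felt
- pivot (a point): point on the rocker's pivot axis, middle of the arm; its frame turns with the arm (x towards the handle end, y along the pivot axis). The arm's plate is 50 mm wide and 6 mm thick, from x = -118 to +58 mm of this point
- tail (a point): centre of the top face of the orange tail pad (46 x 46 mm), 94 mm from the pivot on the -x side; turns with the arm. Press it from above, best 86 to 98 mm from the pivot, with shut fingers; a 12 mm high cross wall stands on the arm 61 to 64 mm from the pivot
- saddle (a point): centre of the flat top of the blue saddle block (30 mm along the arm, 36 mm wide) on the arm's handle end, 43 mm from the pivot on the +x side and 10 mm above the pivot axis when level; turns with the arm. The spoon's handle lies across it. To level the empty arm push this block down from above with shut fingers, about 35 mm level distance from the pivot
- stop: brass collar 30 mm wide on the base plate under the tail, 85 mm from the pivot, origin under it. It carries a pin with a rubber top, set to a different height every time (not readable from this pose). The rubber yields slightly. Press until 3 N or more beyond what moving the arm takes rests on it for half a second; over 25 N on the arm is too much
- spoon: loose stainless feeding spoon, about 70 g, 169 mm long: round bowl 38 mm wide and 12 mm high, straight handle 12 mm wide, 5 mm thick to x = 150 mm. Origin: centre of the bowl's underside; +x along the handle, z up out of the bowl. It starts lying in the arm with its bowl next to the tail and 38 mm from the pivot, handle projecting past the arm over the guard walls
- spoon_grip (a point): point in the middle of the handle, 130 mm from the bowl's centre and 9.5 mm above the underside level; a good place to pinch across the handle's 12 mm width from above
- spoon_bowl (a point): centre of the underside of the spoon's bowl (same as the spoon's origin)
- dish: loose black plastic feeding dish, round, 136 mm wide at the rim, 112 mm at the foot, 26 mm high, wall 4 mm, floor 5 mm thick. Origin: centre of its underside, z up. The spoon rests in it with its bowl on the floor and its handle leaning over the rim
- dome: bystander: glass dome cover, 110 mm wide, 118 mm high with its knob, origin under its centre
- hide: bystander: ceramic cave hide, 130 mm wide, 73 mm high, origin under its centre
- tong_rack: bystander: slotted wooden rack 70 x 120 mm with an upright rubber-tipped tong, 200 mm high, origin under its centre
- jar: bystander: amber jar 64 mm wide, 100 mm high, origin under its centre
- mister: bystander: green spray bottle 60 mm wide, 170 mm high, origin under its centre
- water_bowl: bystander: small blue bowl 90 mm wide, 30 mm high, origin under its centre
Not all that is in view belongs to the job. Of the things shaped like the spoon, the stainless one is meant.

How it is judged:
By the outcome, as a careful person would: the job done as asked, in the order asked, and still so for the second after the job is handed in, with the robot touching nothing.
It also fails if it takes over 59 s, if anything falls off the work surface, if the arm or the gripper's body presses on something with over 40 N, if the wrist force passes 120 N, or if a joint passes its speed limit or range.

## Robot

A 6-joint arm with a two-finger parallel gripper is mounted at the origin on the work surface. World frame = base frame: x ahead of the robot, y to its left, z up, the work surface at z = 0. Lengths are in m, angles in rad, forces in N, time in s.
With the tool pointing down it reaches from about 0.425 to 1.125 m from the base axis. Payload 14.9 kg.
Tool frame: the origin (TCP) lies between the finger pads; the fingertips stand 25 mm ahead of it and the grasp point (between the pads) lies 6 mm ahead of it (ctrl.tip_extent is the distance from the TCP to the fingertips, in m); z points along the fingers, y is the line along which they close (so a half turn about z gives the same grasp; the last joint's range is limited). The gripper opens to 91 mm and grips with 3 to 60 N. Pads are 32 mm wide; open, the fingers measure 118 mm over their backs; the gripper's body (76 mm by 178 mm) begins 60 mm behind the grasp point.
Start: joints at [-1.306, 0.379, 1.734, -0, 1.028, -0.033], TCP at [0.205, -0.669, 0.239] pointing down, gripper open.
Joint ranges: [-2.77, 2.77], [-0.74, 2.19], [0, 2.66], [-1.06, 4.2], [0.31, 2.87], [-3.08, 3.08]. Speed limits (rad/s): [1.89, 1.89, 2.39, 3.14, 3.14, 3.14].

## Interface

Orientations are given as a rotation vector (axis times angle).
In Python, from plant import ctrl, imaging gives the robot as it stands. The module is installed in compiled form; this text tells all that it offers.
- The arm moves only by the tool jog_arm, never from a script. Its arguments are lists of equal length, an entry for each row: "xyz": the shift along the tool's x, y, z in mm, a list of three; "dr": the turn, a rotation vector about the tool's x, y, z in rad, a list of three; "hand": the closure in counts, from 0 (fully open) to 255 (shut). A call has 1 to 20 rows; each row shifts and turns the commanded pose from where the row before left it, along the tool's axes as they then stand; what a row does not reach is not made up. A row lasts 1/12 s, in which the tool goes at most 41.7 mm and 7.16 degrees, less where a joint would pass 70% of its speed; a pose out of reach is approached as far as the arm can. A call with a gripper value outside its range is refused whole. The fingers move at their own pace and stop on an object; the grip force is fixed at half the most. Time passes only in rows, so rows that do not move let the fingers close. It gives the time, the measured TCP pose, the force, the opening and the grip force at its end, in the units of the state.
- ctrl.get_state(): the state, without advancing time (a new reading comes with each control period).
- imaging.snapshot(name): name is "side" or "top" or "wrist"; returns a dict with "image" (384x512x3 uint8, red, green, blue), "camera_matrix" (3x3 intrinsics, pixels), "rvec" (rotation vector, rad) and "tvec" (3), from world to camera coordinates, as OpenCV has them. Camera axes: x right, y down, z forward; pixel columns grow to the right and rows downward; lengths in m; the calibration is good to about 2 mm. The wrist camera is an equidistant fisheye: a pixel r from the principal point sees the ray r / f radians off the axis. A picture is of the moment at which its call begins. There is no depth.
- ctrl.job_done(): hands the job in; it is judged then, once.
The state is a dict: "time_s": time; "joint_pos": joint angles; "qvel": joint speeds; "effort": joint torques, N m; "tool_pos": TCP position; "eef_rot": TCP orientation; "ft_force": force on the tool from outside, world axes, zero at the start; "moment": the same for the moment, N m; "gripper_width": opening from 0.0 (shut) to 1.0 (fully open); "gripper_force": force on a finger pad.
Only numpy, scipy, OpenCV 4.12 (cv2) and the standard library are available. Lean on these libraries where they do the work, as an engineer would, in place of code of your own. Each camera call takes 0.05 s, during which the arm holds its last target. There are 200 camera calls.

## Working session

There is one attempt and no reset: what is moved stays moved. The work goes in short steps, Python scripts to look and compute and a tool call to move; the robot and the scene stay as the last step left them, time stands still between calls to the robot, and variables do not carry over. Pictures are saved under pics/ and viewed, at most 10 in all, crops included, and the job is handed in when it is done.

Besides the shell and the picture viewer there is one more tool, called after "Emit:" as a command line: name --argument value ..., lists and objects as JSON in quotes. jog_arm: Moves the arm, as the interface text tells. Its arguments: {"type":"object","properties":{"xyz":{"type":"array"},"dr":{"type":"array"},"hand":{"type":"array"}},"required":["xyz","dr","hand"]}

```bash
mkdir -p pics
cat > h.py <<'E'
import numpy as np, cv2
from plant import ctrl, imaging
def snap(n,f=None):
    s=imaging.snapshot(n)
    if f: cv2.imwrite('pics/'+f, s['image'][:,:,::-1])
    return s
def ray(s,u,v,fish=False):
    K=np.array(s['camera_matrix']);R=cv2.Rodrigues(np.array(s['rvec'],float))[0];t=np.array(s['tvec'],float).ravel()
    a=np.array([(u-K[0,2])/K[0,0],(v-K[1,2])/K[1,1]])
    if fish:
        r=np.linalg.norm(a); d=np.r_[a/max(r,1e-9)*np.sin(r),np.cos(r)]
    else: d=np.r_[a,1]
    return -R.T@t, R.T@(d/np.linalg.norm(d))
def onz(s,u,v,z,fish=False):
    c,d=ray(s,u,v,fish); return c+d*(z-c[2])/d[2]
def proj(s,p):
    return cv2.projectPoints(np.array(p,float).reshape(-1,3),np.array(s['rvec'],float),np.array(s['tvec'],float),np.array(s['camera_matrix'],float),None)[0].reshape(-1,2)
E
python3 - <<'E'
from h import *
ims=[]
for n in('top','side'):
    s=snap(n,n+'0.png'); c,d=ray(s,256,192); print(n,c.round(3),d.round(3))
    ims.append(s['image'])
print(ctrl.get_state())
v=np.vstack(ims)[:,:,::-1]
E
```

```text
top [0.378 0.007 1.563] [ 0.056  0.006 -0.998]
side [ 0.412 -0.84   1.092] [ 0.037  0.632 -0.774]
{'time_s': 0.1, 'joint_pos': array([-1.30626029e+00,  3.79349246e-01,  1.73469976e+00, -3.13517806e-05,
        1.02850934e+00, -3.32915732e-02]), 'qvel': array([ 0.00171246, -0.00104351, -0.00312359, -0.0004046 ,  0.0008664 ,
       -0.0009941 ]), 'effort': array([ 5.85819071e-04, -7.65040612e+01, -4.35296059e+01,  6.52302825e-02,
        3.98244371e-02, -2.33350107e-05]), 'tool_pos': array([ 0.205321  , -0.66887573,  0.23836985]), 'eef_rot': array([-3.10587472e+00, -4.65982682e-01,  2.16818903e-04]), 'ft_force': array([ 0.57972828, -0.4154773 ,  0.05043789]), 'moment': array([ 0.0162309 , -0.04462085, -0.01607929]), 'gripper_force': 0.0, 'gripper_width': 1.0009975245545686}
```

View pics/top0.png

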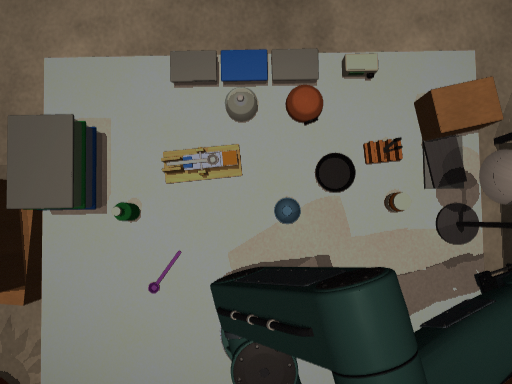

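View pics/side0.png

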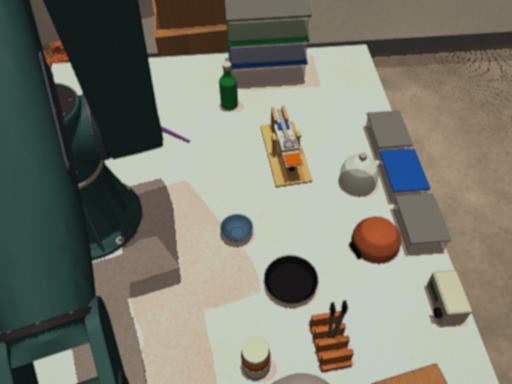

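Spoon candidates in the top view are the purple one at (165,272), the stainless one on the rest at about (205,160), and the tong in the rack at (395,145), which isn't spoon-shaped. I choose the stainless one. The tail is at (231,158) and the dish at (335,172). A close crop will check the choice.

Run:
```python
from h import *
s=snap('top');t=snap('side')
a=cv2.resize(s['image'][135:195,150:255],None,fx=7,fy=5*1.4,interpolation=cv2.INTER_CUBIC)[:,:735]
a=cv2.resize(a,(560,320))
b=cv2.resize(t['image'][98:192,250:320],None,fx=3,fy=3,interpolation=cv2.INTER_CUBIC)
o=np.zeros((600,780,3),np.uint8);o[:320,:560]=a;o[:b.shape[0],565:565+b.shape[1]]=b
cv2.imwrite('pics/crop1.png',o[:330,:,::-1])
def corners(s,m):
    c=max(cv2.findContours(m.astype(np.uint8),0,2)[0],key=cv2.contourArea); return c
for n,s in(('top',s),('side',t)):
    hsv=cv2.cvtColor(s['image'],cv2.COLOR_RGB2HSV)
    sub=np.zeros(hsv.shape[:2],bool)
    if n=='top': sub[135:195,150:255]=1
    else: sub[98:195,250:320]=1
    wood=sub&(hsv[...,0]>=14)&(hsv[...,0]<32)&(hsv[...,1]>75)
    c=corners(s,wood); r=cv2.minAreaRect(c); bx=cv2.boxPoints(r)
    print(n,'wood',r); print(np.array([onz(s,*p,0.01) for p in bx]).round(4))
    orr=sub&(hsv[...,0]<13)&(hsv[...,1]>150)&(hsv[...,2]>120)
    c=corners(s,orr); M=cv2.moments(c); print('orange',M['m10']/M['m00'],M['m01']/M['m00'],onz(s,M['m10']/M['m00'],M['m01']/M['m00'],.08).round(4),M['m00'])
    if n=='top':
        g=s['image'].max(2)<60; sb=np.zeros_like(sub);sb[140:205,305:365]=1
        c=corners(s,g&sb); (x,y),r=cv2.minEnclosingCircle(c); print('dish',x,y,r,onz(s,x,y,.026).round(4), (onz(s,x+r,y,.026)-onz(s,x-r,y,.026)).round(3))
```

```text
top wood ((201.06301879882812, 163.0986328125), (32.66165542602539, 79.1417007446289), 83.9909896850586)
[[0.611  0.342  0.01  ]
 [0.6351 0.0729 0.01  ]
 [0.5237 0.0628 0.01  ]
 [0.4997 0.3308 0.01  ]]Traceback (most recent call last):
  File "<stdin>", line 19, in <module>
  File "<stdin>", line 9, in corners
ValueError: max() iterable argument is empty
```

View pics/crop1.png

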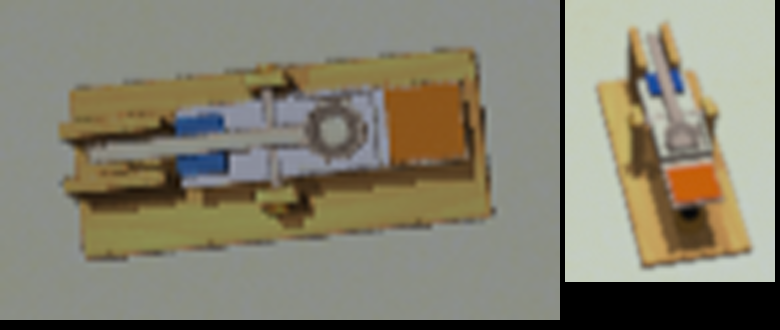

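The crop confirms it: the stainless spoon lies on the rest, bowl at crop (335,128) beside the orange pad at (427,122), handle running left over the blue saddle at (205,145) and between the guard walls.

Run:
```python
from h import *
s=snap('top');t=snap('side')
def cen(im,m,box):
    y0,y1,x0,x1=box; z=np.zeros(m.shape,np.uint8); z[y0:y1,x0:x1]=m[y0:y1,x0:x1]
    c=max(cv2.findContours(z,0,1)[0],key=cv2.contourArea);return c
def tri(ss,ps):
    A=np.zeros((3,3));b=np.zeros(3);L=[]
    for q,p in zip(ss,ps):
        c,d=ray(q,*p);P=np.eye(3)-np.outer(d,d);A+=P;b+=P@c;L.append((c,d))
    x=np.linalg.solve(A,b);return x,[np.linalg.norm(np.cross(x-c,d)) for c,d in L]
boxes={'top':(135,195,150,255),'side':(98,195,250,320)}
O=[];B=[]
for n,q in(('top',s),('side',t)):
    h=cv2.cvtColor(q['image'],cv2.COLOR_RGB2HSV)
    for nm,m,L in(('or',(h[...,0]<16)&(h[...,1]>195),O),('bl',(h[...,0]>100)&(h[...,0]<125)&(h[...,1]>120),B)):
        c=cen(h,m,boxes[n]);r=cv2.minAreaRect(c);M=cv2.moments(c);ce=(M['m10']/M['m00'],M['m01']/M['m00']);L.append(ce)
        print(n,nm,np.round(ce,1),np.round(r[0],1),np.round(r[1],1),round(r[2]), [onz(q,*r[0],z).round(4) for z in (.075,.085)])
    if n=='side':
        for z in boxes['side'],: 
            m=(h[...,0]>=10)&(h[...,0]<30)&(h[...,1]>60); c=cen(h,m,z); r=cv2.minAreaRect(c); print('wood',np.array([onz(q,*p,.01) for p in cv2.boxPoints(r)]).round(4))
print('tri',tri([s,t],O))
q=s;g=s['image'].max(2)<60
c=cen(None,g,(140,205,305,365));(x,y),r=cv2.minEnclosingCircle(c);print('dish',x,y,r,onz(s,x,y,.026).round(4),(onz(s,x+r,y,.026)-onz(s,x-r,y,.026)).round(3))
g=t['image'].max(2)<60
c=cen(None,g,(245,315,255,325));e=cv2.fitEllipse(c);print('dish side',e,onz(t,*e[0],.015).round(4))
```

```text
top or [229.2 156.8] [228.9 156.8] [ 9.4 16.1] 63 [array([0.5785, 0.1028, 0.075 ]), array([0.5772, 0.1021, 0.085 ])]
top bl [187.  165.2] [187.5 165.5] [3. 9.] 90 [array([0.5522, 0.2382, 0.075 ]), array([0.551 , 0.2367, 0.085 ])]
side or [292.6 158.9] [292.6 158.8] [10.2 14.6] 82 [array([0.574, 0.103, 0.075]), array([0.5724, 0.0937, 0.085 ])]
side bl [279.  125.5] [279.  125.5] [6.  2.8] 72 [array([0.5503, 0.2448, 0.075 ]), array([0.549 , 0.2341, 0.085 ])]
wood [[0.4911 0.3931 0.01  ]
 [0.6165 0.427  0.01  ]
 [0.6295 0.0704 0.01  ]
 [0.521  0.0461 0.01  ]]
tri (array([0.57604161, 0.10177894, 0.07618656]), [np.float64(0.0023342848294529667), np.float64(0.002334284829453015)])
dish 334.7132568359375 172.15850830078125 19.964784622192383 [ 0.5274 -0.249   0.026 ] [-0.002 -0.134  0.   ]
dish side ((290.5697021484375, 279.5591735839844), (46.175559997558594, 51.765052795410156), 99.16093444824219) [ 0.5265 -0.2495  0.015 ]
```

```bash
cat >> h.py <<'E'
from scipy.spatial.transform import Rotation as Ro
def st(): 
    s=ctrl.get_state(); return s,np.array(s['tool_pos']),Ro.from_rotvec(s['eef_rot'])
def delta(target):
    s,p,R=st(); return (R.inv().apply(np.array(target)-p)*1000).round(1)
E
python3 - <<'E'
from h import *
s,p,R=st();print(R.as_matrix().round(3))
e=np.array([-.0896,.996,0]);z=np.array([0,0,-1.]);
for sg in(1,-1):
    x=sg*e;T=Ro.from_matrix(np.c_[x,np.cross(z,x),z]); print(sg,(R.inv()*T).as_rotvec())
print(delta([.57,.20,.30]))
w=snap('wrist');c,d=ray(w,256,192,True);print(c-p,d,w['camera_matrix'][0][0])
E
```

```text
[[ 0.956  0.293 -0.   ]
 [ 0.293 -0.956  0.   ]
 [-0.    -0.    -1.   ]]
1 [-3.15199218e-04 -2.45315073e-04 -1.36267302e+00]
-1 [-2.59682343e-04  3.33659365e-04  1.77891960e+00]
[ 603.6 -723.8  -61. ]
[0.07268369 0.02274777 0.14510333] [-0.24943359 -0.0841106  -0.96473224] 297.3186396354542
```

Emit:
jog_arm --xyz '[[20,-24,-4],[20,-24,-4],[20,-24,-4],[20,-24,-4],[20,-24,-4],[20,-24,-4],[20,-24,-4],[20,-24,-4],[20,-24,-4],[20,-24,-4],[20,-24,-4],[20,-24,-4],[20,-24,-4],[20,-24,-4],[20,-24,-4],[0,0,0]]' --dr '[[0,0,0],[0,0,0],[0,0,0],[0,0,0],[0,0,0],[0,0,0],[0,0,0],[0,0,0],[0,0,0],[0,0,0],[0,0,0],[0,0,0],[0,0,0],[0,0,0],[0,0,0],[0,0,0]]' --hand '[255,255,255,255,255,255,255,255,255,255,255,255,255,255,255,255]'

```text
time_s: 1.68
tool_pos: [0.3878, -0.2338, 0.2997]
eef_rot: [3.106, 0.47, 0.002]
ft_force: [1.3, -0.6, -0.6]
gripper_width: 0.003
gripper_force: 0.0
```

Emit:
jog_arm --xyz '[[20,-24,0],[20,-24,0],[20,-24,0],[20,-24,0],[20,-24,0],[20,-24,0],[20,-24,0],[20,-24,0],[20,-24,0],[20,-24,0],[20,-24,0],[20,-24,0],[20,-24,0],[20,-24,0],[20,-24,0],[0,0,0],[0,0,0]]' --dr '[[0,0,0],[0,0,0],[0,0,0],[0,0,0],[0,0,0],[0,0,0],[0,0,0],[0,0,0],[0,0,0],[0,0,0],[0,0,0],[0,0,0],[0,0,0],[0,0,0],[0,0,0],[0,0,0],[0,0,0]]' --hand '[255,255,255,255,255,255,255,255,255,255,255,255,255,255,255,255,255]'

```text
time_s: 3.1
tool_pos: [0.568, 0.1959, 0.2985]
eef_rot: [3.106, 0.469, -0.001]
ft_force: [-0.7, -0.6, 0.4]
gripper_width: 0.003
gripper_force: 0.0
```

Emit:
jog_arm --xyz '[[0,0,0],[0,0,0],[0,0,0],[0,0,0],[0,0,0],[0,0,0],[0,0,0],[0,0,0],[0,0,0],[0,0,0],[0,0,0],[0,0,0],[0,0,0],[0,0,0]]' --dr '[[0,0,-0.1136],[0,0,-0.1136],[0,0,-0.1136],[0,0,-0.1136],[0,0,-0.1136],[0,0,-0.1136],[0,0,-0.1136],[0,0,-0.1136],[0,0,-0.1136],[0,0,-0.1136],[0,0,-0.1136],[0,0,-0.1136],[0,0,0],[0,0,0]]' --hand '[255,255,255,255,255,255,255,255,255,255,255,255,255,255]'

```text
time_s: 4.27
tool_pos: [0.5675, 0.1942, 0.2989]
eef_rot: [-2.124, -2.315, 0.0]
ft_force: [0.1, -0.3, -0.0]
gripper_width: 0.002
gripper_force: 0.0
```

Run:
```python
from h import *
s,p,R=st();print(s['time_s'],p,R.as_matrix().round(3),s['ft_force'])
w=snap('wrist','w1.png')
import pickle;pickle.dump(w,open('w1.pkl','wb'))
```

```text
4.2667 [0.56753233 0.19418162 0.29892577] [[-0.086  0.996 -0.   ]
 [ 0.996  0.086 -0.   ]
 [-0.    -0.    -1.   ]] [ 0.14902496 -0.25529504 -0.02752941]
```

View pics/w1.png

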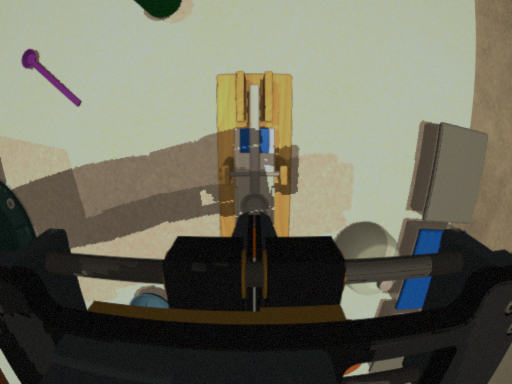

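The wrist view shows the rest in line with the tool: handle along column 254, saddle at (254,140), pivot posts at about (226,175) and (284,175), base corners at (217,74) and (292,74).

Run:
```python
from h import *
import pickle
w=pickle.load(open('w1.pkl','rb'));im=w['image'];h=cv2.cvtColor(im,cv2.COLOR_RGB2HSV)
m=((h[...,0]>100)&(h[...,0]<125)&(h[...,1]>120)).astype(np.uint8);m[:120]=0;m[160:]=0;m[:,:220]=0;m[:,290:]=0
x,y,ww,hh=cv2.boundingRect(m);print('blue',x,y,ww,hh)
for q in[(x,y),(x+ww,y),(x,y+hh),(x+ww,y+hh)]: print(onz(w,*q,.085,True).round(4))
print('blue c',onz(w,x+ww/2,y+hh/2,.085,True).round(4))
wood=(h[...,0]>=10)&(h[...,0]<30)&(h[...,1]>110)
for r in(80,105,130,150,200,215,230):
    c=np.where(wood[r,205:305])[0]+205; print(r,c.min(),c.max()+1,onz(w,c.min(),r,.01,True).round(4),onz(w,c.max()+1,r,.01,True).round(4))
c=np.where(wood[:,235])[0]; print('top edge row',c.min(),onz(w,254,c.min(),.01,True).round(4))
cv2.imwrite('pics/w1c.png',cv2.resize(im[65:225,205:305],None,fx=3.7,fy=3.7,interpolation=cv2.INTER_CUBIC)[:,:,::-1])
```

```text
blue 240 128 29 25
[0.5454 0.251  0.085 ]
[0.5801 0.254  0.085 ]
[0.5478 0.2206 0.085 ]
[0.5829 0.2237 0.085 ]
blue c [0.5641 0.2373 0.085 ]
80 217 292 [0.5033 0.3148 0.01  ] [0.6109 0.3242 0.01  ]
105 217 292 [0.5063 0.2781 0.01  ] [0.6143 0.2875 0.01  ]
130 218 291 [0.5105 0.2416 0.01  ] [0.6165 0.2508 0.01  ]
150 218 292 [0.5125 0.2121 0.01  ] [0.6211 0.2215 0.01  ]
200 219 290 [0.5185 0.1354 0.01  ] [0.6269 0.1447 0.01  ]
215 220 289 [0.5213 0.1112 0.01  ] [0.6283 0.1204 0.01  ]
230 221 289 [0.5241 0.086  0.01  ] [0.6315 0.0952 0.01  ]
top edge row 74 [0.5557 0.3274 0.01  ]
```

View pics/w1c.png

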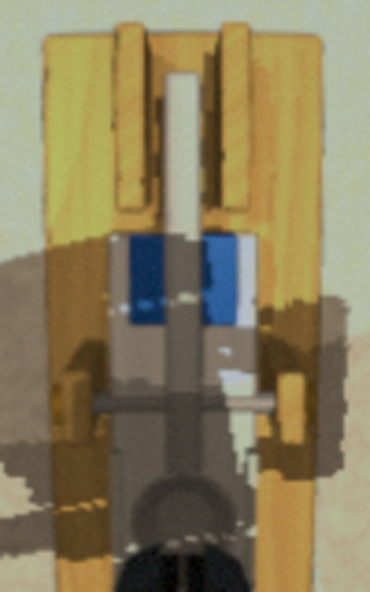

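Emit:
jog_arm --xyz '[[-20,0,20],[-20,0,20],[-20,0,20],[-20,0,20],[-18,0,20],[0,0,20],[0,0,20],[0,0,20],[0,0,15],[0,0,5],[0,0,0],[0,0,0]]' --dr '[[0,0,0],[0,0,0],[0,0,0],[0,0,0],[0,0,0],[0,0,0],[0,0,0],[0,0,0],[0,0,0],[0,0,0],[0,0,0],[0,0,0]]' --hand '[255,255,255,255,255,255,255,255,255,255,255,255]'

```text
time_s: 5.32
tool_pos: [0.5768, 0.0975, 0.1195]
eef_rot: [2.121, 2.318, 0.0]
ft_force: [0.3, -0.2, 0.9]
gripper_width: 0.003
gripper_force: 0.0
```

Emit:
jog_arm --xyz '[[0,0,2],[0,0,2],[0,0,2],[0,0,2],[0,0,2],[0,0,2],[0,0,2],[0,0,2],[0,0,2],[0,0,2],[0,0,0]]' --dr '[[0,0,0],[0,0,0],[0,0,0],[0,0,0],[0,0,0],[0,0,0],[0,0,0],[0,0,0],[0,0,0],[0,0,0],[0,0,0]]' --hand '[255,255,255,255,255,255,255,255,255,255,255]'

```text
time_s: 6.23
tool_pos: [0.5765, 0.0975, 0.0986]
eef_rot: [-2.119, -2.319, 0.0]
ft_force: [-1.0, 0.3, 0.4]
gripper_width: 0.001
gripper_force: 0.1
```

Emit:
jog_arm --xyz '[[0,0,2],[0,0,2],[0,0,2],[0,0,2],[0,0,2],[0,0,0]]' --dr '[[0,0,0],[0,0,0],[0,0,0],[0,0,0],[0,0,0],[0,0,0]]' --hand '[255,255,255,255,255,255]'

```text
time_s: 6.73
tool_pos: [0.5765, 0.0976, 0.0886]
eef_rot: [-2.119, -2.319, 0.0]
ft_force: [0.3, 1.3, 1.4]
gripper_width: 0.005
gripper_force: 0.4
```

Emit:
jog_arm --xyz '[[0,0,1],[0,0,1],[0,0,1],[0,0,1],[0,0,0]]' --dr '[[0,0,0],[0,0,0],[0,0,0],[0,0,0],[0,0,0]]' --hand '[255,255,255,255,255]'

```text
time_s: 7.15
tool_pos: [0.5766, 0.0976, 0.0848]
eef_rot: [2.119, 2.319, 0.0]
ft_force: [0.2, -0.3, 2.2]
gripper_width: 0.004
gripper_force: 0.7
```

Run:
```python
from h import *
s,p,R=st();print(s['time_s'],p,s['ft_force'])
t=snap('side');a=t['image'][90:200,240:330]
cv2.imwrite('pics/s2.png',cv2.resize(a,None,fx=5,fy=5,interpolation=cv2.INTER_CUBIC)[:,:,::-1])
```

```text
7.15 [0.5765768  0.09756138 0.08480952] [ 0.16597646 -0.34796695  2.19751204]
```

View pics/s2.png

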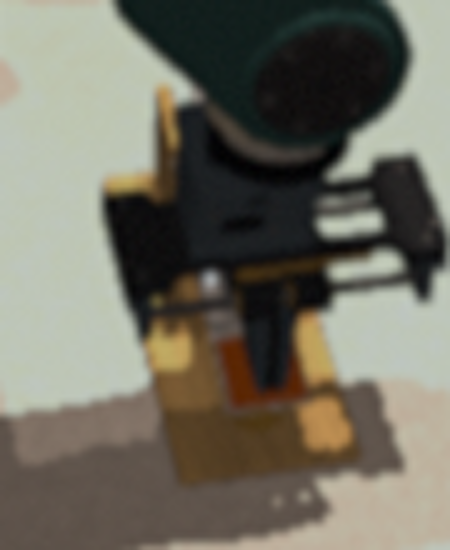

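The side crop shows the shut fingers on the orange pad at (265,370), with the tail going down.

Emit:
jog_arm --xyz '[[0,0,1],[0,0,1],[0,0,1],[0,0,0]]' --dr '[[0,0,0],[0,0,0],[0,0,0],[0,0,0]]' --hand '[255,255,255,255]'

```text
time_s: 7.53
tool_pos: [0.5765, 0.0975, 0.0817]
eef_rot: [-2.119, -2.319, 0.0]
ft_force: [0.5, 0.8, 2.0]
gripper_width: 0.005
gripper_force: 0.8
```

Emit:
jog_arm --xyz '[[0,0,1],[0,0,1],[0,0,1],[0,0,0]]' --dr '[[0,0,0],[0,0,0],[0,0,0],[0,0,0]]' --hand '[255,255,255,255]'

```text
time_s: 7.87
tool_pos: [0.5765, 0.0975, 0.0787]
eef_rot: [-2.119, -2.319, 0.0]
ft_force: [0.2, 0.4, 1.7]
gripper_width: 0.007
gripper_force: 0.7
```

Emit:
jog_arm --xyz '[[0,0,1],[0,0,1],[0,0,0]]' --dr '[[0,0,0],[0,0,0],[0,0,0]]' --hand '[255,255,255]'

```text
time_s: 8.12
tool_pos: [0.5765, 0.0975, 0.0768]
eef_rot: [-2.119, -2.319, 0.0]
ft_force: [0.2, 0.2, 1.4]
gripper_width: 0.004
gripper_force: 0.8
```

Emit:
jog_arm --xyz '[[0,0,1],[0,0,1],[0,0,0]]' --dr '[[0,0,0],[0,0,0],[0,0,0]]' --hand '[255,255,255]'

```text
time_s: 8.37
tool_pos: [0.5765, 0.0975, 0.0748]
eef_rot: [-2.119, -2.319, 0.0]
ft_force: [0.0, 0.1, 2.2]
gripper_width: 0.008
gripper_force: 0.8
```

Emit:
jog_arm --xyz '[[0,0,0.8],[0,0,0.7],[0,0,0]]' --dr '[[0,0,0],[0,0,0],[0,0,0]]' --hand '[255,255,255]'

```text
time_s: 8.62
tool_pos: [0.5765, 0.0976, 0.0733]
eef_rot: [-2.119, -2.319, 0.0]
ft_force: [-0.4, 0.7, 3.2]
gripper_width: 0.004
gripper_force: 0.8
```

Emit:
jog_arm --xyz '[[0,0,0.5],[0,0,0.5],[0,0,0]]' --dr '[[0,0,0],[0,0,0],[0,0,0]]' --hand '[255,255,255]'

```text
time_s: 8.87
tool_pos: [0.5765, 0.0975, 0.0723]
eef_rot: [-2.119, -2.319, 0.0]
ft_force: [0.3, 0.1, 2.2]
gripper_width: 0.005
gripper_force: 0.9
```

Emit:
jog_arm --xyz '[[0,0,0.8],[0,0,0.7],[0,0,0]]' --dr '[[0,0,0],[0,0,0],[0,0,0]]' --hand '[255,255,255]'

```text
time_s: 9.12
tool_pos: [0.5765, 0.0975, 0.0708]
eef_rot: [-2.119, -2.319, 0.0]
ft_force: [-0.2, 0.9, 2.0]
gripper_width: 0.003
gripper_force: 0.8
```

Emit:
jog_arm --xyz '[[0,0,0.8],[0,0,0.7],[0,0,0]]' --dr '[[0,0,0],[0,0,0],[0,0,0]]' --hand '[255,255,255]'

```text
time_s: 9.37
tool_pos: [0.5765, 0.0975, 0.0693]
eef_rot: [-2.119, -2.319, 0.0]
ft_force: [-0.2, 0.4, 1.8]
gripper_width: 0.001
gripper_force: 0.8
```

Emit:
jog_arm --xyz '[[0,0,0.8],[0,0,0.7],[0,0,0]]' --dr '[[0,0,0],[0,0,0],[0,0,0]]' --hand '[255,255,255]'

```text
time_s: 9.62
tool_pos: [0.5765, 0.0975, 0.0678]
eef_rot: [-2.119, -2.319, 0.0]
ft_force: [-0.3, -0.3, 1.6]
gripper_width: 0.006
gripper_force: 0.8
```

Emit:
jog_arm --xyz '[[0,0,0.8],[0,0,0.7],[0,0,0]]' --dr '[[0,0,0],[0,0,0],[0,0,0]]' --hand '[255,255,255]'

```text
time_s: 9.87
tool_pos: [0.5765, 0.0976, 0.0663]
eef_rot: [-2.119, -2.319, 0.0]
ft_force: [-0.4, 0.9, 2.9]
gripper_width: 0.004
gripper_force: 1.1
```

Emit:
jog_arm --xyz '[[0,0,0.5],[0,0,0.5],[0,0,0]]' --dr '[[0,0,0],[0,0,0],[0,0,0]]' --hand '[255,255,255]'

```text
time_s: 10.12
tool_pos: [0.5767, 0.0977, 0.0657]
eef_rot: [-2.119, -2.319, -0.0]
ft_force: [-1.3, 1.3, 9.7]
gripper_width: 0.001
gripper_force: 3.6
```

Force jumped from about 2 N to 9.7 N, so the stop is reached. Holding.

Emit:
jog_arm --xyz '[[0,0,0.2],[0,0,0],[0,0,0],[0,0,0],[0,0,0],[0,0,0],[0,0,0],[0,0,0],[0,0,0],[0,0,0]]' --dr '[[0,0,0],[0,0,0],[0,0,0],[0,0,0],[0,0,0],[0,0,0],[0,0,0],[0,0,0],[0,0,0],[0,0,0]]' --hand '[255,255,255,255,255,255,255,255,255,255]'

```text
time_s: 10.95
tool_pos: [0.5767, 0.0977, 0.0656]
eef_rot: [2.119, 2.319, 0.0]
ft_force: [-3.1, 0.9, 10.6]
gripper_width: 0.004
gripper_force: 4.1
```

Emit:
jog_arm --xyz '[[0,0,-1],[0,0,-2],[0,0,-5],[0,0,-15],[0,0,-25],[0,0,-25],[0,0,-25],[0,0,-25],[15,0,-15],[25,0,0],[25,0,0],[25,0,0],[25,0,0],[25,0,0],[25,0,0],[11,0,0],[0,0,0],[0,0,0]]' --dr '[[0,0,0],[0,0,0],[0,0,0],[0,0,0],[0,0,0],[0,0,0],[0,0,0],[0,0,0],[0,0,0],[0,0,0],[0,0,0],[0,0,0],[0,0,0],[0,0,0],[0,0,0],[0,0,0],[0,0,0],[0,0,0]]' --hand '[255,255,255,255,255,255,255,255,255,255,140,140,140,140,140,140,140,140]'

```text
time_s: 12.45
tool_pos: [0.5605, 0.2727, 0.2032]
eef_rot: [2.118, 2.32, -0.001]
ft_force: [0.2, -0.5, 1.1]
gripper_width: 0.45
gripper_force: 0.0
```

Run:
```python
from h import *
s,p,R=st();print(s['time_s'],p,s['gripper_width'],s['ft_force'],R.as_matrix().round(3))
import pickle
W=[snap(n) for n in('wrist','side','top')];pickle.dump(W,open('w2.pkl','wb'))
o=np.zeros((384,800,3),np.uint8);o[:,:512]=W[0]['image']
o[:330,512:782]=cv2.resize(W[1]['image'][90:200,240:330],None,fx=3,fy=3,interpolation=cv2.INTER_CUBIC)
cv2.imwrite('pics/w2.png',o[:,:,::-1])
```

```text
12.45 [0.56047867 0.27265962 0.20316603] 0.4503507956447804 [ 0.21316864 -0.51058097  1.07723601] [[-0.091  0.996 -0.   ]
 [ 0.996  0.091 -0.   ]
 [-0.    -0.    -1.   ]]
```

View pics/w2.png

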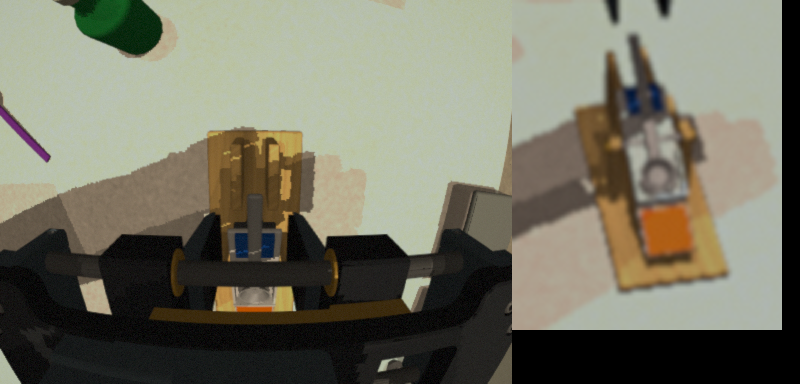

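The handle is up: its tip is at wrist pixel (255,195) and side pixel (280,103), centred between the fingers.

Run:
```python
from h import *
import pickle
W=pickle.load(open('w2.pkl','rb'))
A=np.zeros((3,3));b=np.zeros(3)
for q,p,f in((W[0],(255,195.5),True),(W[1],(280.3,102.5),False)):
    c,d=ray(q,*p,f);P=np.eye(3)-np.outer(d,d);A+=P;b+=P@c
x=np.linalg.solve(A,b);e=np.array([-.088,.996,0]);piv=np.array([.5678,.1945,.075])
print('tip',x,'along',(x-piv)@e,'lat',np.cross(e,x-piv)[2],'up',x[2]-.075)
for th in(.36,.4,.44,.48):
    f=lambda a,h:(a*np.cos(th)-h*np.sin(th),a*np.sin(th)+h*np.cos(th)); print(th,'tip',np.round(f(112,15),4),'grip',np.round(f(92,12.5),1))
# lateral of handle in wrist: columns of handle at rows 200..225
im=W[0]['image'].astype(int)
for r in(200,210,220): print(r,im[r,240:270].sum(1)//3)
s,p,R=st()
for z in(.12,.13,.14): print(z,delta(onz(W[0],255,200,z,True)))
```

```text
tip [0.55863189 0.28711169 0.1293607 ] along 0.09304804058681657 lat 0.0009816108100929085 up 0.05436069990635882
0.36 tip [99.5363 53.4932] grip [81.7 44.1]
0.4 tip [97.3176 57.4308] grip [79.9 47.3]
0.44 tip [94.9431 61.2765] grip [77.9 50.5]
0.48 tip [92.4167 65.0242] grip [75.8 53.6]
200 [60 51 50 54 56 56 56 55 55 54 56 55 61 56 58 57 57 59 59 58 59 57 59 56
 58 61 51 47 51 60]
210 [56 57 53 59 62 56 53 50 54 56 56 58 56 58 60 58 61 58 60 57 58 55 55 59
 58 60 64 63 60 63]
220 [60 59 59 62 58 57 40 44 53 54 58 57 60 58 62 59 60 60 60 58 56 50 43 51
 63 64 65 65 63 67]
0.12 [ 8.9  0.2 83.2]
0.13 [12.   0.1 73.2]
0.14 [15.   0.1 63.2]
```

Emit:
jog_arm --xyz '[[0,0,15],[0,0,15],[0,0,15],[0,0,15],[0,0,10],[0,0,5],[0,0,0],[0,0,0],[0,0,0],[0,0,0],[0,0,0],[0,0,0],[0,0,0],[0,0,0],[0,0,0]]' --dr '[[0,0,0],[0,0,0],[0,0,0],[0,0,0],[0,0,0],[0,0,0],[0,0,0],[0,0,0],[0,0,0],[0,0,0],[0,0,0],[0,0,0],[0,0,0],[0,0,0],[0,0,0]]' --hand '[140,140,140,140,140,140,140,255,255,255,255,255,255,255,255]'

```text
time_s: 13.85
tool_pos: [0.5608, 0.273, 0.1285]
eef_rot: [2.119, 2.319, 0.001]
ft_force: [-0.4, 0.7, 2.9]
gripper_width: 0.124
gripper_force: 30.0
```

Emit:
jog_arm --xyz '[[0,0,-2],[0,0,-5],[0,0,-10],[0,0,-15],[0,0,-20],[0,0,-20],[0,0,-20],[0,0,-10],[0,0,0],[0,0,0]]' --dr '[[0,0,0],[0,0,0],[0,0,0],[0,0,0],[0,0,0],[0,0,0],[0,0,0],[0,0,0],[0,0,0],[0,0,0]]' --hand '[255,255,255,255,255,255,255,255,255,255]'

```text
time_s: 14.68
tool_pos: [0.5607, 0.2728, 0.2304]
eef_rot: [2.119, 2.319, 0.001]
ft_force: [-1.4, 0.3, -0.6]
gripper_width: 0.131
gripper_force: 30.0
```

Run:
```python
from h import *
s,p,R=st();print(s['time_s'],p,s['gripper_width'],s['ft_force'])
import pickle
W=[snap(n) for n in('top','side')];pickle.dump(W,open('w3.pkl','wb'))
o=np.zeros((520,800,3),np.uint8)
for q,(y0,y1,x0,x1),ox in((W[0],(120,210,150,260),0),(W[1],(70,200,240,330),440)):
    a=cv2.resize(q['image'][y0:y1,x0:x1],None,fx=4,fy=4,interpolation=cv2.INTER_CUBIC);o[:a.shape[0],ox:ox+a.shape[1]]=a
cv2.imwrite('pics/w3.png',o[:,:,::-1])
# dish-target preview: bowl-centre target 28mm to -e of dish centre
e=np.array([-.0896,.996,0]); d=np.array([.527,-.249,0]); print('grip xy',d-.028*e+e*.13*np.cos(.42))
```

```text
14.6833 [0.56068506 0.2728328  0.23040108] 0.13054263783689657 [-1.38773208  0.25639912 -0.63273748]
grip xy [ 0.51887314 -0.15866124  0.        ]
```

View pics/w3.png

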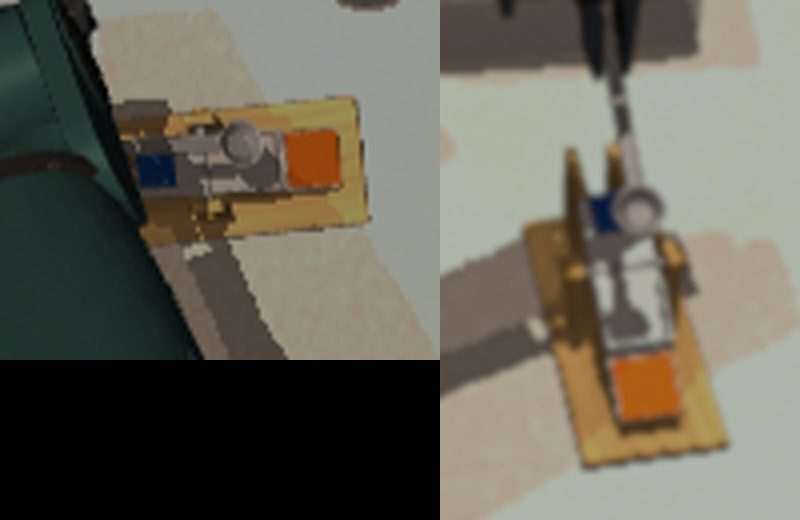

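The spoon is lifted clear in the grip, with its bowl at top pixel (211,156) and side pixel (289.5,123). The rest stays tipped.

Run:
```python
from h import *
import pickle
W=pickle.load(open('w3.pkl','rb'))
A=np.zeros((3,3));b=np.zeros(3)
for q,p in((W[0],(210.75,155.75)),(W[1],(289.5,123))):
    c,d=ray(q,*p);P=np.eye(3)-np.outer(d,d);A+=P;b+=P@c
x=np.linalg.solve(A,b);s,p,R=st();print('bowl',x,'rel',x-p, 'tool',R.inv().apply(x-p)*1000)
r=np.array(x-p);e=np.array([-.0896,.996,0]); d=np.array([.527,-.249,0])
T=(d-.026*e)-r;T[2]=.2304;print('T',T,delta(T))
```

```text
bowl [0.56886792 0.15224621 0.168744  ] rel [ 0.00876144 -0.12033402 -0.06031587] tool [-120.60424079   -2.02033158   60.37862762]
T [ 0.52056816 -0.15456198  0.2304    ] [-421.8  -77.8   -1. ]
```

Emit:
jog_arm --xyz '[[-15,-3,0],[-25,-5,0],[-32,-6,0],[-32,-6,0],[-32,-6,0],[-32,-6,0],[-32,-6,0],[-32,-6,0],[-32,-6,0],[-32,-6,0],[-32,-6,0],[-32,-6,0],[-32,-6,0],[-12,-3,0],[-6,-1,0],[0,0,0],[0,0,0]]' --dr '[[0,0,0],[0,0,0],[0,0,0],[0,0,0],[0,0,0],[0,0,0],[0,0,0],[0,0,0],[0,0,0],[0,0,0],[0,0,0],[0,0,0],[0,0,0],[0,0,0],[0,0,0],[0,0,0],[0,0,0]]' --hand '[255,255,255,255,255,255,255,255,255,255,255,255,255,255,255,255,255]'

```text
time_s: 16.2
tool_pos: [0.5196, -0.142, 0.2298]
eef_rot: [-2.119, -2.318, 0.0]
ft_force: [0.0, 0.2, -1.2]
gripper_width: 0.131
gripper_force: 30.0
```

Emit:
jog_arm --xyz '[[0,0,15],[0,0,20],[0,0,20],[0,0,20],[0,0,15],[0,0,0],[0,0,0],[0,0,0],[0,0,0],[0,0,0]]' --dr '[[0,0,0],[0,0,0],[0,0,0],[0,0,0],[0,0,0],[0,-0.07,0],[0,-0.07,0],[0,-0.06,0],[0,0,0],[0,0,0]]' --hand '[255,255,255,255,255,255,255,255,255,255]'

```text
time_s: 17.03
tool_pos: [0.52, -0.1408, 0.1401]
eef_rot: [2.013, 2.209, -0.2]
ft_force: [0.3, -0.0, -0.5]
gripper_width: 0.128
gripper_force: 30.0
```

Run:
```python
from h import *
s,p,R=st();print(s['time_s'],p,s['gripper_width'],s['ft_force'],R.as_matrix().round(3))
import pickle
W=[snap(n) for n in('top','side')];pickle.dump(W,open('w4.pkl','wb'))
o=np.zeros((520,800,3),np.uint8)
for q,(y0,y1,x0,x1),ox in((W[0],(110,210,280,380),0),(W[1],(190,320,240,330),440)):
    a=cv2.resize(q['image'][y0:y1,x0:x1],None,fx=4,fy=4,interpolation=cv2.INTER_CUBIC);o[:a.shape[0],ox:ox+a.shape[1]]=a
cv2.imwrite('pics/w4.png',cv2.convertScaleAbs(o[:,:,::-1],alpha=1.5))
```

```text
17.0333 [ 0.51999544 -0.14084672  0.14005124] 0.12821833912624092 [ 0.30518191 -0.02805036 -0.49474258] [[-0.091  0.996  0.018]
 [ 0.976  0.093 -0.196]
 [-0.197 -0.    -0.98 ]]
```

View pics/w4.png

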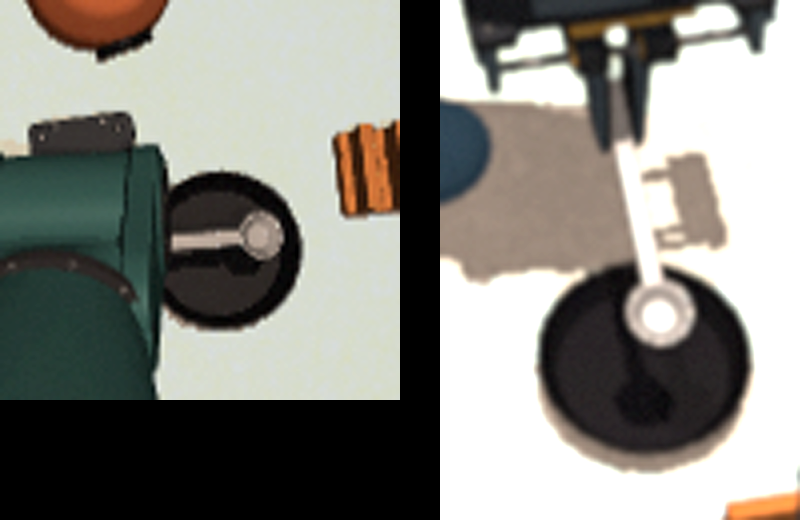

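The bowl is over the dish at top pixel (345.5,168.7) and side pixel (294.7,268). The dish is centred at top pixel (335,172).

Run:
```python
from h import *
import pickle
W=pickle.load(open('w4.pkl','rb'))
A=np.zeros((3,3));b=np.zeros(3)
for q,p in((W[0],(345.5,168.75)),(W[1],(294.75,268))):
    c,d=ray(q,*p);P=np.eye(3)-np.outer(d,d);A+=P;b+=P@c
x=np.linalg.solve(A,b);s,p,R=st();print('bowl',x,'rel',x-p)
e=np.array([-.0896,.996,0]); d=np.array([.527,-.249,0])
print('off along',(x-d)@e,'lat',np.cross(e,x-d)[2])
Z=R.inv().apply([0,0,-1]);print('down in tool',Z, 'world x-',R.inv().apply([-1,0,0]))
```

```text
bowl [ 0.53009331 -0.27027401  0.10590316] rel [ 0.00990705 -0.1283255  -0.03443691]
off along -0.021466070388901703 lat -0.0011747895077862183
down in tool [ 1.96847851e-01 -1.75691549e-04  9.80434033e-01] world x- [ 0.08908069 -0.9958606  -0.01806374]
```

Emit:
jog_arm --xyz '[[2,0,9.8],[3,0,14.7],[3,0,14.7],[3,0,14.7],[2,0,9.8],[2,0,9.8],[1,0,5],[0.6,0,2.9],[0,0,0],[0,0,0]]' --dr '[[0,0,0],[0,0,0],[0,0,0],[0,0,0],[0,0,0],[0,0,0],[0,0,0],[0,0,0],[0,0,0],[0,0,0]]' --hand '[255,255,255,255,255,255,255,255,255,255]'

```text
time_s: 17.97
tool_pos: [0.5202, -0.1425, 0.0575]
eef_rot: [2.015, 2.205, -0.202]
ft_force: [-0.6, -0.0, -1.0]
gripper_width: 0.126
gripper_force: 30.0
```

Emit:
jog_arm --xyz '[[0.2,0,1],[0.2,0,1],[0.2,0,1],[0,0,0]]' --dr '[[0,0,0],[0,0,0],[0,0,0],[0,0,0]]' --hand '[255,255,255,255]'

```text
time_s: 18.3
tool_pos: [0.52, -0.1424, 0.0542]
eef_rot: [2.015, 2.205, -0.202]
ft_force: [0.6, 0.2, -1.2]
gripper_width: 0.129
gripper_force: 30.0
```

Emit:
jog_arm --xyz '[[0.2,0,1],[0.2,0,1],[0,0,0]]' --dr '[[0,0,0],[0,0,0],[0,0,0]]' --hand '[255,255,255]'

```text
time_s: 18.55
tool_pos: [0.5198, -0.1424, 0.0519]
eef_rot: [2.015, 2.206, -0.202]
ft_force: [-0.5, 0.0, -0.1]
gripper_width: 0.124
gripper_force: 30.0
```

Emit:
jog_arm --xyz '[[0.2,0,1],[0.2,0,1],[0,0,0]]' --dr '[[0,0,0],[0,0,0],[0,0,0]]' --hand '[255,255,255]'

```text
time_s: 18.8
tool_pos: [0.52, -0.1424, 0.05]
eef_rot: [2.015, 2.205, -0.202]
ft_force: [0.4, 1.0, 1.5]
gripper_width: 0.127
gripper_force: 30.0
```

Emit:
jog_arm --xyz '[[0.2,0,1],[0,0,0],[0,0,0]]' --dr '[[0,0,0],[0,0,0],[0,0,0]]' --hand '[255,255,255]'

```text
time_s: 19.05
tool_pos: [0.5201, -0.1425, 0.0491]
eef_rot: [2.015, 2.205, -0.202]
ft_force: [-0.5, 2.6, 3.2]
gripper_width: 0.123
gripper_force: 30.0
```

Bowl is bearing on the floor (about +4 N). Releasing and backing off along the tool axis.

Emit:
jog_arm --xyz '[[0,0,0],[0,0,0],[0,0,0],[0,0,0],[0,0,0],[0,0,0],[0,0,-5],[0,0,-15],[0,0,-25],[0,0,-30],[0,0,-30],[0,0,-30],[0,0,-20],[0,0,0]]' --dr '[[0,0,0],[0,0,0],[0,0,0],[0,0,0],[0,0,0],[0,0,0],[0,0,0],[0,0,0],[0,0,0],[0,0,0],[0,0,0],[0,0,0],[0,0,0],[0,0,0]]' --hand '[200,190,170,140,140,140,140,140,140,140,140,140,140,140]'

```text
time_s: 20.22
tool_pos: [0.519, -0.1115, 0.2054]
eef_rot: [2.012, 2.202, -0.197]
ft_force: [0.8, -1.5, -0.1]
gripper_width: 0.451
gripper_force: 0.0
```

Run:
```python
from h import *
s,p,R=st();print(s['time_s'],p,s['gripper_width'],s['ft_force'])
W=[snap(n) for n in('top','side')]
o=np.zeros((520,800,3),np.uint8)
for q,(y0,y1,x0,x1),ox in((W[0],(110,210,280,380),0),(W[1],(190,320,240,330),440)):
    a=cv2.resize(q['image'][y0:y1,x0:x1],None,fx=4,fy=4,interpolation=cv2.INTER_CUBIC);o[:a.shape[0],ox:ox+a.shape[1]]=a
cv2.imwrite('pics/w5.png',cv2.convertScaleAbs(o[:,:,::-1],alpha=1.5))
e=np.array([-.0896,.996,0]);z=np.array([0,0,-1.]);T=Ro.from_matrix(np.c_[e,np.cross(z,e),z])
print((R.inv()*T).as_rotvec())
t=np.array([.5678,.1945,0])+.035*e;t[2]=.22;print(t,T.inv().apply(t-p)*1000)
```

```text
20.2167 [ 0.51902795 -0.11146245  0.20539563] 0.4508498586836386 [ 0.84633646 -1.46396092 -0.06653444]
[0.00602891 0.20140641 0.0005231 ]
[0.564664 0.22936  0.22    ] [335.36276383  75.98951458 -14.60437318]
```

View pics/w5.png

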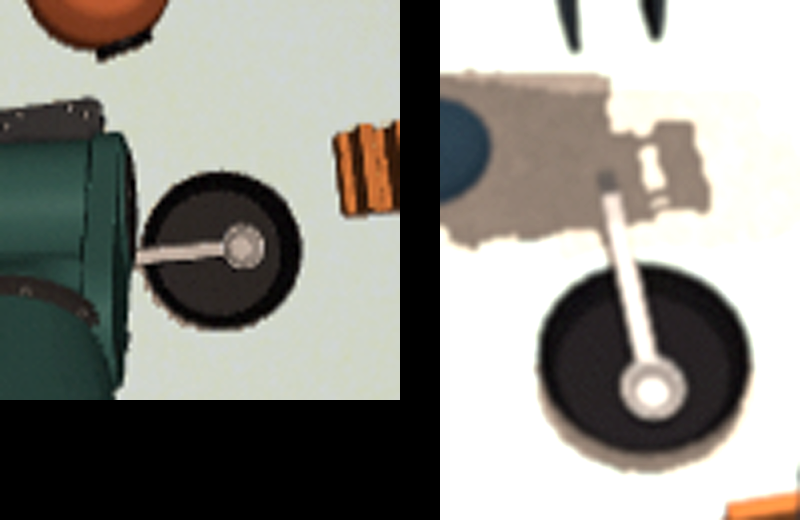

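The spoon lies with its bowl in the dish at top crop (243,247), handle leaning over the rim, and the dish has not moved. Next, back to the saddle.

Emit:
jog_arm --xyz '[[0,0,0],[0,0,0],[0,0,0],[15,3,-5],[25,6,-5],[30,7,-5],[30,7,0],[30,7,0],[30,7,0],[30,7,0],[30,7,0],[30,7,0],[30,7,0],[30,7,0],[30,7,0],[15,4,0],[10,0,0],[0,0,0],[0,0,0]]' --dr '[[0,0.067,0],[0,0.067,0],[0,0.067,0],[0,0,0],[0,0,0],[0,0,0],[0,0,0],[0,0,0],[0,0,0],[0,0,0],[0,0,0],[0,0,0],[0,0,0],[0,0,0],[0,0,0],[0,0,0],[0,0,0],[0,0,0],[0,0,0]]' --hand '[255,255,255,255,255,255,255,255,255,255,255,255,255,255,255,255,255,255,255]'

```text
time_s: 21.9
tool_pos: [0.5664, 0.2584, 0.2155]
eef_rot: [-2.118, -2.319, 0.001]
ft_force: [-0.3, 0.2, -1.0]
gripper_width: 0.004
gripper_force: 0.0
```

Run:
```python
from h import *
s,p,R=st();print(s['time_s'],p,s['gripper_width'],R.as_matrix().round(3))
e=np.array([-.0896,.996,0]);t=np.array([.5678,.1945,0])+.036*e;t[2]=.14;print(delta(t))
```

```text
21.9 [0.56644152 0.25843078 0.21549125] 0.0037405087366140072 [[-0.09   0.996 -0.001]
 [ 0.996  0.09   0.   ]
 [ 0.    -0.001 -1.   ]]
[-27.8  -4.3  75.5]
```

Emit:
jog_arm --xyz '[[-10,-2,0],[-18,-2,10],[0,0,20],[0,0,20],[0,0,15],[0,0,8],[0,0,2],[0,0,2],[0,0,0]]' --dr '[[0,0,0],[0,0,0],[0,0,0],[0,0,0],[0,0,0],[0,0,0],[0,0,0],[0,0,0],[0,0,0]]' --hand '[255,255,255,255,255,255,255,255,255]'

```text
time_s: 22.65
tool_pos: [0.5658, 0.2306, 0.1398]
eef_rot: [-2.119, -2.319, -0.002]
ft_force: [0.3, -0.0, 0.2]
gripper_width: 0.008
gripper_force: 0.0
```

Emit:
jog_arm --xyz '[[0,0,1.5],[0,0,1.5],[0,0,1.5],[0,0,1.5],[0,0,0]]' --dr '[[0,0,0],[0,0,0],[0,0,0],[0,0,0],[0,0,0]]' --hand '[255,255,255,255,255]'

```text
time_s: 23.07
tool_pos: [0.5657, 0.2313, 0.1334]
eef_rot: [-2.119, -2.319, -0.002]
ft_force: [-1.2, 2.2, 2.4]
gripper_width: 0.001
gripper_force: 1.4
```

Emit:
jog_arm --xyz '[[0,0,1.5],[0,0,1.5],[0,0,1.5],[0,0,1.5],[0,0,0]]' --dr '[[0,0,0],[0,0,0],[0,0,0],[0,0,0],[0,0,0]]' --hand '[255,255,255,255,255]'

```text
time_s: 23.48
tool_pos: [0.5658, 0.2314, 0.1274]
eef_rot: [-2.119, -2.319, -0.003]
ft_force: [0.2, 3.0, 2.3]
gripper_width: 0.007
gripper_force: 1.7
```

Emit:
jog_arm --xyz '[[0,0,1.5],[0,0,1.5],[0,0,1.5],[0,0,1.5],[0,0,0]]' --dr '[[0,0,0],[0,0,0],[0,0,0],[0,0,0],[0,0,0]]' --hand '[255,255,255,255,255]'

```text
time_s: 23.9
tool_pos: [0.5652, 0.2308, 0.1208]
eef_rot: [-2.118, -2.319, 0.0]
ft_force: [0.4, 1.0, 2.0]
gripper_width: 0.002
gripper_force: 0.8
```

Emit:
jog_arm --xyz '[[0,0,1.5],[0,0,1.5],[0,0,1.5],[0,0,1],[0,0,0]]' --dr '[[0,0,0],[0,0,0],[0,0,0],[0,0,0],[0,0,0]]' --hand '[255,255,255,255,255]'

```text
time_s: 24.32
tool_pos: [0.5653, 0.231, 0.1154]
eef_rot: [-2.118, -2.319, -0.0]
ft_force: [-0.4, 1.7, 1.4]
gripper_width: 0.007
gripper_force: 0.5
```

Emit:
jog_arm --xyz '[[0,0,1],[0,0,1],[0,0,0]]' --dr '[[0,0,0],[0,0,0],[0,0,0]]' --hand '[255,255,255]'

```text
time_s: 24.57
tool_pos: [0.5655, 0.2311, 0.1136]
eef_rot: [-2.119, -2.319, -0.001]
ft_force: [0.3, 0.9, 1.1]
gripper_width: 0.003
gripper_force: 0.8
```

Run:
```python
from h import *
s,p,R=st();print(s['time_s'],p,s['ft_force'])
W=[snap(n) for n in('wrist','side')]
o=np.zeros((390,790,3),np.uint8);o[:384,:512]=W[0]['image']
o[:330,512:782]=cv2.resize(W[1]['image'][90:200,240:330],None,fx=3,fy=3,interpolation=cv2.INTER_CUBIC)
cv2.imwrite('pics/w6.png',cv2.convertScaleAbs(o[:,:,::-1],alpha=1.4))
```

```text
24.5667 [0.56545535 0.23105412 0.11359139] [0.29265801 0.91522912 1.13748181]
```

View pics/w6.png

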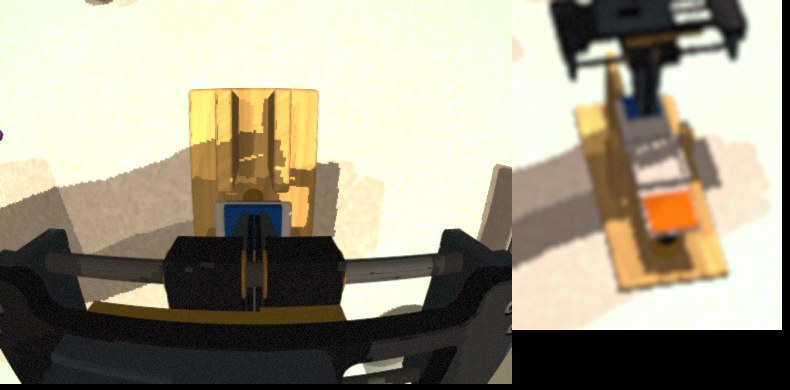

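The view shows the fingertips on the blue saddle at (255,220) and the arm nearly level. By my count that was the 11th picture against a limit of 10, so I'll view no more and work from numbers.

Emit:
jog_arm --xyz '[[0,0,1],[0,0,1],[0,0,0]]' --dr '[[0,0,0],[0,0,0],[0,0,0]]' --hand '[255,255,255]'

```text
time_s: 24.92
tool_pos: [0.5655, 0.2311, 0.1116]
eef_rot: [-2.119, -2.319, -0.001]
ft_force: [0.1, 1.5, 1.7]
gripper_width: 0.007
gripper_force: 0.7
```

Emit:
jog_arm --xyz '[[0,0,0.7],[0,0,0.8],[0,0,0]]' --dr '[[0,0,0],[0,0,0],[0,0,0]]' --hand '[255,255,255]'

```text
time_s: 25.17
tool_pos: [0.5655, 0.2311, 0.1102]
eef_rot: [-2.118, -2.319, -0.001]
ft_force: [1.2, 1.9, 1.7]
gripper_width: 0.004
gripper_force: 0.9
```

Emit:
jog_arm --xyz '[[0,0,0.5],[0,0,0.5],[0,0,0]]' --dr '[[0,0,0],[0,0,0],[0,0,0]]' --hand '[255,255,255]'

```text
time_s: 25.42
tool_pos: [0.5656, 0.2312, 0.1098]
eef_rot: [-2.118, -2.319, -0.001]
ft_force: [-3.7, 2.4, 11.2]
gripper_width: 0.001
gripper_force: 5.9
```

The arm met the bumper at level height (tip at 84.8 mm, 11 N). A short hold, then back off.

Emit:
jog_arm --xyz '[[0,0,0.2],[0,0,0],[0,0,0],[0,0,0],[0,0,-1],[0,0,-2],[0,0,-5],[0,0,-15],[0,0,-25],[0,0,-30],[0,0,-30],[0,0,-30],[-30,0,-20],[-30,0,0],[-30,0,0],[-30,0,0],[-30,0,0],[-30,0,0],[0,0,0],[0,0,0]]' --dr '[[0,0,0],[0,0,0],[0,0,0],[0,0,0],[0,0,0],[0,0,0],[0,0,0],[0,0,0],[0,0,0],[0,0,0],[0,0,0],[0,0,0],[0,0,0],[0,0,0],[0,0,0],[0,0,0],[0,0,0],[0,0,0],[0,0,0],[0,0,0]]' --hand '[255,255,255,255,255,255,255,255,255,255,255,255,255,255,255,255,255,255,255,255]'

```text
time_s: 27.08
tool_pos: [0.5816, 0.0504, 0.267]
eef_rot: [-2.121, -2.316, -0.001]
ft_force: [0.2, 0.6, 0.1]
gripper_width: 0.006
gripper_force: 0.0
```

Run:
```python
from h import *
s,p,R=st();print(s['time_s'],p,s['ft_force'])
w=snap('side');h=cv2.cvtColor(w['image'],cv2.COLOR_RGB2HSV)
for nm,m in(('or',(h[...,0]<16)&(h[...,1]>195)),('bl',(h[...,0]>100)&(h[...,0]<125)&(h[...,1]>120))):
    m=m.astype(np.uint8);z=np.zeros_like(m);z[98:195,250:320]=m[98:195,250:320]
    cs=cv2.findContours(z,0,1)[0]
    if cs: print(nm,cv2.minAreaRect(max(cs,key=cv2.contourArea)))
# dish & spoon
for n,b in(('side',(245,315,255,325)),):
    g=(w['image'].max(2)<60).astype(np.uint8);z=np.zeros_like(g);y0,y1,x0,x1=b;z[y0:y1,x0:x1]=g[y0:y1,x0:x1]
    print('dish',cv2.boundingRect(z))
    br=(w['image'].min(2)>90);print('bowl bright',np.argwhere(br[265:300,275:310]).mean(0)+[265,275])
```

```text
27.0833 [0.58162776 0.05035498 0.26698529] [0.23922863 0.59403292 0.09104064]
or ((292.489990234375, 158.42999267578125), (9.758074760437012, 14.424980163574219), 81.8698959350586)
bl ((282.6176452636719, 124.97059631347656), (6.5484619140625, 10.429031372070312), 75.96376037597656)
dish (265, 256, 52, 48)
bowl bright [281.81526104 291.79116466]
```

The tail pad is back at its starting pixel ((292.5,158.4) now, (292.6,158.8) at the start), so the arm is level. The bowl is in the dish and the robot is touching nothing.

```bash
python3 -c "
from plant import ctrl
print(ctrl.job_done())"
```

```text
the job is handed in; nothing more can be done
None
```

Job handed in at about 27 s: the tail was pressed onto its stop at about 10 N, the spoon's bowl was set on the dish floor before release, and the rest was pushed back level; I viewed 11 pictures, one over the limit of 10.

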